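# Hold a rinsed analyser cover at its hinge, bores in line

### The arm

A 6-joint arm with a two-finger parallel gripper is mounted at the origin on the work surface. World frame = base frame: x ahead of the robot, y to its left, z up, the work surface at z = 0. Lengths are in m, angles in rad, forces in N, time in s.
With the tool pointing down it reaches from about 0.375 to 0.9 m from the base axis. Payload 3.1 kg.
Tool frame: the origin (TCP) lies at the very end of the fingers, on their centre line; the grasp point (between the pads) lies 19 mm behind it; z points along the fingers, y is the direction in which the jaws open and shut (so a half turn about z gives the same grasp; the last joint's range is limited). The gripper opens to 87 mm and grips with 3 to 60 N. Pads are 19 mm wide; open, the fingers measure 117 mm over their backs; the gripper's body (75 mm by 190 mm) begins 51 mm behind the grasp point.
Start: joints at [-1.401, 0.527, 1.433, -0, 1.181, -0.178], TCP at [0.214, -0.587, 0.223] pointing down, gripper open.
Joint ranges: [-3.08, 3.08], [-0.75, 2.2], [0.22, 2.44], [-1.43, 4.57], [0, 2.65], [-2.85, 2.85]. Speed limits (rad/s): [2.79, 2.79, 3.14, 3.14, 3.14, 3.14].

### API

Orientations are given as a unit quaternion [x, y, z, w].
In Python, from rig import robot, optics gives the robot as it stands.
- The arm moves only by the shell command python3 -m inch 'ROWS' [FORCE]. ROWS is JSON, a list of rows, each an object of numbers: "ax", "ay", "az": the turn, a rotation vector about the tool's x, y, z in rad; "dx", "dy", "dz": the shift along the tool's x, y, z in mm; "gripper": the opening in per cent of the stroke, from 0 (shut) to 100 (fully open). In form: [{"ax": .., "ay": .., "az": .., "dx": .., "dy": .., "dz": .., "gripper": ..}, ...]. A call has 1 to 8 rows; each row shifts and turns the commanded pose from where the row before left it, along the tool's axes as they then stand; what a row does not reach is not made up. A row lasts 1/10 s, in which the tool goes at most 50 mm and 8.59 degrees, less where a joint would pass 70% of its speed; a pose out of reach is approached as far as the arm can. A call with a gripper value outside its range is refused whole. The fingers move at their own pace and stop on an object; FORCE is the grip in N (left out, the last holds). Time passes only in rows, so rows that do not move let the fingers close. It gives the time, the measured TCP pose, the force and the opening at its end, in the units of the state.
- robot.get_obs(): the state, without advancing time (a new reading comes with each control period).
- optics.camera(name): name is "scene" or "top" or "wrist"; returns a dict with "img" (420x560x3 uint8, red, green, blue), "depth" (420x560 float32, m along the optical axis (not along the pixel's ray), 0 where there is no reading), "camera_matrix" (3x3 intrinsics, pixels), "k1" (the pictures are not rectified: a ray, as slopes to the right and down, at radius r is drawn at 1 + k1 r^2 times it, then the intrinsics apply), "position" and "attitude" of the camera in the world. Camera axes: x right, y up, looking along -z (the intrinsics and any distortion apply to the point x, -y, -z); pixel columns grow to the right and rows downward; lengths in m; the calibration is good to about 2 mm. A picture is of the moment at which its call begins.
- robot.hand_in(): hands the job in, once; it reports no verdict.
The state is a dict: "time": time; "q": joint angles; "joint_velocities": joint speeds; "joint_torque": joint torques, N m; "position": TCP position; "tool_rot": TCP orientation; "ft_force": force on the tool from outside, world axes, zero at the start; "moment": the same for the moment, N m; "grip_width": finger opening in m.
Only numpy, scipy, OpenCV 4.12 (cv2) and the standard library are available. Lean on these libraries where they do the work, as an engineer would, in place of code of your own. Each camera call takes 0.05 s, during which the arm holds its last target.

### The job

The analyser's blue cover has been rinsed and hangs on the drying stand: lift it up and off the hook, bring it to the analyser and lower its knuckle between the two fixed steel knuckles, so that all three bores are in one straight line and the hinge pin could be slid through. Finish while still holding it there, cover upright, tab up, still and carried by the gripper, not resting on or pushed against the analyser; never ram the cover into the analyser, and leave the wash bottle, the beaker, the tray and the pin in it where they are.

Things in the scene. Friction and masses are not known exactly. Their poses are not given: they have to be found in the camera images.
- cover: Loose blue cover, 160 g, plate 6 mm thick (x), 90 wide (y), z up; front and back alike. Origin: mid bore of its steel knuckle at the lower edge, a tube 28 mm outside, 32 long along y, bore 15. Plate from 22 mm above the origin (30 mm wide neck between); black tab on top ends 172 mm above it. Starts hanging upright on the stand's arm, square to it within 0.06 rad, origin 44 mm above the bench.
- cover_tab (a point): Centre of the cover's black pull tab, the place to grip it: 14 mm thick (cover's x), 50 mm wide (cover's y), 44 mm high; 150 mm above the cover's origin, 194 mm above the bench while it hangs. Axes as the cover's.
- cover_eye (a point): Centre of the cover's hanging eye, a window 30 mm wide (y) and 32 mm high, 90 mm above the cover's origin. While it hangs, the window's upper edge lies on the stand's arm.
- hook_tip (a point): Top of the upturned end of the stand's arm, 162 mm above the bench. x runs from this end back to the rod, z up. The arm is a flat bar 12 mm wide, 6 thick, its top 150 mm above the bench; the end turns up 12 mm more. The cover hangs about 33 mm behind the end. It comes off when raised 19 mm (14 to 24 is free) and then drawn along -x by 50 mm or more.
- stand: The drying stand, fixed: grey foot 130 by 150 mm, 14 mm high, and a steel rod (12 mm) with an arm along the stand's -x. Origin on the bench under the rod, 103 mm behind the arm's end; z up. Nothing of it is higher than the arm's upturned end.
- analyser: The white bench analyser, fixed: housing 200 by 200 mm, top 60 mm above the bench, origin on the bench straight under the hinge axis, x away from its front, y along the hinge axis. The housing reaches from x = -165 to x = +35 mm, y = -100 to +100 mm. Its sides stand free.
- hinge (a point): Middle of the fixed hinge axis, 80 mm above the bench, between the two fixed steel knuckles; y along the bores, z up. Each is a tube 28 mm outside, 16 long, bore 15; the gap between them is 38 mm. With the bores in line the cover's origin lies on this point, and its knuckle is 6 mm clear of the housing and 3 mm clear of each fixed knuckle. The pin is 10 mm thick.
- bottle_mid (a point): Middle of the wash bottle, 64 mm in diameter, 150 mm high. Leave alone.
- beaker_mid (a point): Middle of the white beaker, 64 mm in diameter, 80 mm high. Leave alone.
- tray_mid (a point): Middle of the small white tray, 120 by 60 by 18 mm. Leave alone.
- pin_mid (a point): Middle of the steel hinge pin, 10 mm thick and 88 mm long, lying in the tray. Leave alone.
There are look-alikes about, which are no part of the job. Of the things that look like the cover, the middle-sized one is meant.

How it is judged:
On the way:
1. the cover is off the hook and carried by the gripper ((x of cover_eye in the frame of hook_tip below -0.02 m or z of cover_eye in the frame of hook_tip above 0.03 m) and contact force between the fingers and cover above 1 N and height (world z) of cover above 0.03 m), for 0.2 s.
At the end, for the whole second after the job is handed in: Bore within 3.5 mm of the hinge axis fore-and-aft and in height, 5 mm along it, parallel within 0.1 rad; cover upright within 0.2 rad, tab up, still (under 20 mm/s), in the fingers (over 1 N), under 4 N on the analyser; bottle, beaker, tray, pin within 20 mm of their places (x of cover in the frame of hinge between -0.0035 and 0.0035 m and z of cover in the frame of hinge between -0.0035 and 0.0035 m and y of cover in the frame of hinge between -0.005 and 0.005 m and x of cover_tab in the frame of hinge between -0.03 and 0.03 m and z of cover_tab in the frame of hinge above 0.14 m and angle between the y axis of cover and the y axis of hinge, either way round below 0.1 rad and angle between cover's own z axis and vertical below 0.2 rad and contact force between the fingers and cover above 1 N and contact force between cover and analyser below 4 N and linear speed of cover below 0.02 m/s and distance of each of bottle_mid, beaker_mid, tray_mid, pin_mid from where it was at the start of the episode below 0.02 m); the arm keeps its last pose, push and grip.
It fails at once if the wash bottle is disturbed (moved over 20 mm) (distance of bottle_mid from where it was at the start of the episode above 0.02 m).
It fails at once if the beaker is disturbed (moved over 20 mm) (distance of beaker_mid from where it was at the start of the episode above 0.02 m).
It fails at once if the tray is disturbed (moved over 20 mm) (distance of tray_mid from where it was at the start of the episode above 0.02 m).
It fails at once if the hinge pin is disturbed (moved over 20 mm) (distance of pin_mid from where it was at the start of the episode above 0.02 m).
It fails at once if the cover is rammed into the analyser (over 25 N) (contact force between cover and analyser above 25 N).
It also fails if it takes over 51 s, if anything falls off the work surface, if the arm or the gripper's body presses on something with over 40 N, if the wrist force passes 120 N, or if a joint passes its speed limit or range.

## Working session

There is one attempt and no reset: what is moved stays moved. The work goes in short steps, Python scripts to look and compute and a shell command to move; the robot and the scene stay as the last step left them, time stands still between calls to the robot, and variables do not carry over. Pictures are saved under pics/ and viewed, and the job is handed in when it is done.

```bash
ls; mkdir -p pics; cat > h.py <<'E'
import numpy as np,cv2
from rig import robot,optics
from scipy.spatial.transform import Rotation as R
def cap(n):
    c=optics.camera(n); np.savez('pics/%s.npz'%n,**{k:np.array(v) for k,v in c.items()}); return c
def load(n):
    d=np.load('pics/%s.npz'%n); return {k:d[k] for k in d.files}
def rot(c):
    a=np.array(c['attitude']); return R.from_matrix(a) if a.shape==(3,3) else R.from_quat(a)
def cloud(c):
    K=np.array(c['camera_matrix']);k1=float(c['k1']);h,w=c['depth'].shape
    u,v=np.meshgrid(np.arange(w),np.arange(h))
    x=(u-K[0,2])/K[0,0];y=(v-K[1,2])/K[1,1]
    xd,yd=x.copy(),y.copy()
    for _ in range(10):
        r2=x*x+y*y; x=xd/(1+k1*r2); y=yd/(1+k1*r2)
    d=c['depth']
    P=np.stack([x*d,-y*d,-d],-1)
    W=P.reshape(-1,3)@rot(c).as_matrix().T+np.array(c['position'])
    W=W.reshape(h,w,3); W[d<=0]=np.nan
    return W
def proj(c,p):
    K=np.array(c['camera_matrix']);k1=float(c['k1'])
    q=rot(c).inv().apply(np.array(p)-np.array(c['position']))
    x=q[...,0]/-q[...,2];y=-q[...,1]/-q[...,2];s=1+k1*(x*x+y*y)
    return np.stack([K[0,0]*x*s+K[0,2],K[1,1]*y*s+K[1,2]],-1)
E
python3 - <<'E'
from h import *
print(robot.get_obs())
for n in ['scene','top','wrist']:
    c=cap(n); cv2.imwrite(f'pics/{n}0.png',c['img'][...,::-1]); print(n,c['position'],c['attitude'],c['camera_matrix'],c['k1'])
E
```

```text
pics
{'time': 0.0, 'q': array([-1.40046126e+00,  5.28467351e-01,  1.43390775e+00, -1.39513502e-05,
        1.18137689e+00, -1.78500874e-01]), 'joint_velocities': array([ 0.00090858,  0.00099669, -0.00116796,  0.00198504, -0.00147666,
        0.00174979]), 'joint_torque': array([ 3.40261013e-04, -4.40043926e+01, -1.76590633e+01,  6.32942165e-02,
        5.82384481e-02, -1.87111405e-04]), 'position': array([ 0.21352492, -0.58661569,  0.22156917]), 'tool_rot': array([ 9.84826673e-01,  1.73537484e-01, -2.04232929e-06, -1.07968323e-03]), 'ft_force': array([0.30574913, 0.45377109, 0.25402081]), 'moment': array([-0.04324209, -0.01131688, -0.01463721]), 'grip_width': 0.08706081973170139}
scene [0.99145161 0.23748654 0.93693724] [0.13488296 0.25029599 0.85395785 0.4357918 ] [[424.06073542   0.         283.00060836]
 [  0.         424.06073542 213.02609818]
 [  0.           0.           1.        ]] -0.018751073514063098
top [ 0.4688003  -0.0467154   1.25783901] [-0.02756034  0.02239539  0.71165148 -0.70163455] [[520.51883435   0.         286.78048515]
 [  0.         520.51883435 217.88310461]
 [  0.           0.           1.        ]] -0.09713177896681384
wrist [ 0.28308468 -0.56187992  0.38331247] [-0.11197991  0.07961553 -0.56833265  0.81124587] [[341.22578063   0.         271.56786198]
 [  0.         341.22578063 207.94803483]
 [  0.           0.           1.        ]] -0.0011631965910078054
```

View pics/scene0.png

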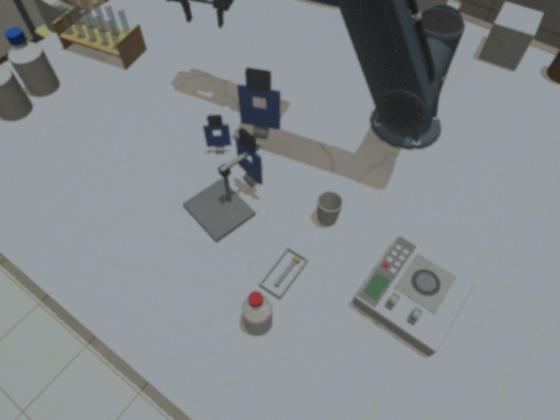

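View pics/top0.png

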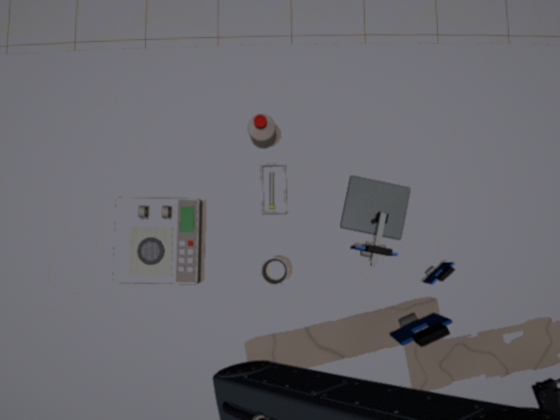

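View pics/wrist0.png

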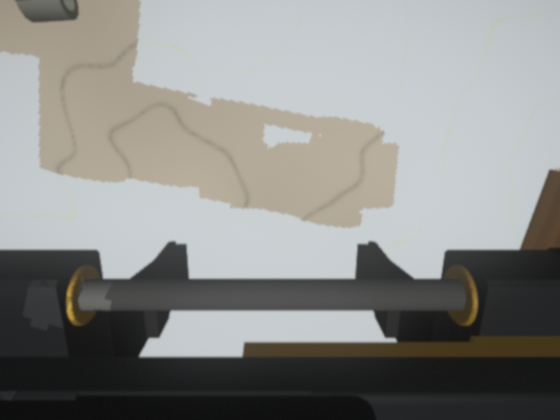

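```bash
python3 - <<'E'
from h import *
c=load('top'); W=cloud(c)
I=c['img'][...,::-1]
def crop(im,x0,x1,y0,y1,s,n):
    k=cv2.resize(im[y0:y1,x0:x1],None,fx=s,fy=s,interpolation=cv2.INTER_CUBIC)
    cv2.imwrite(n,np.clip(k.astype(float)*1.5,0,255).astype(np.uint8))
crop(I,330,470,165,265,5,'pics/tc1.png')
crop(I,100,220,185,295,5,'pics/tc2.png')
s=load('scene'); crop(s['img'][...,::-1],170,300,60,250,3,'pics/sc1.png'); crop(s['img'][...,::-1],340,490,220,370,4,'pics/sc2.png')
for n,(u,v) in dict(tab=(372,249),foot=(360,210),an=(125,235),anb=(150,250),k1=(143,212),k2=(166,212),bottle=(260,122),beaker=(275,270),tray=(280,200)).items(): print(n,W[v,u])
E
```

```text
tab [nan nan nan]
foot [ 0.57324549 -0.21409682  0.01502156]
an [0.51912797 0.33898163 0.05974766]
anb [0.48357263 0.27915614 0.0615146 ]
k1 [0.56945702 0.28722983 0.09222548]
k2 [0.56841112 0.23364374 0.09510436]
bottle [0.757795   0.01629283 0.14593468]
beaker [ 0.43253417 -0.0080765   0.00177846]
tray [ 6.01680065e-01 -2.22772030e-02 -2.23051575e-05]
```

View pics/tc1.png

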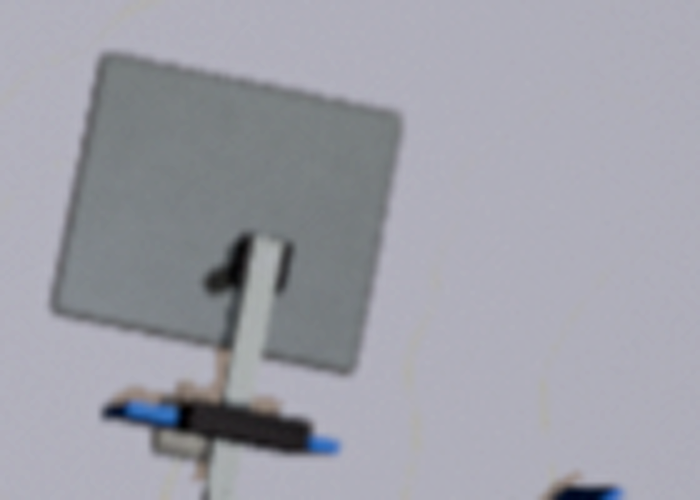

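View pics/tc2.png

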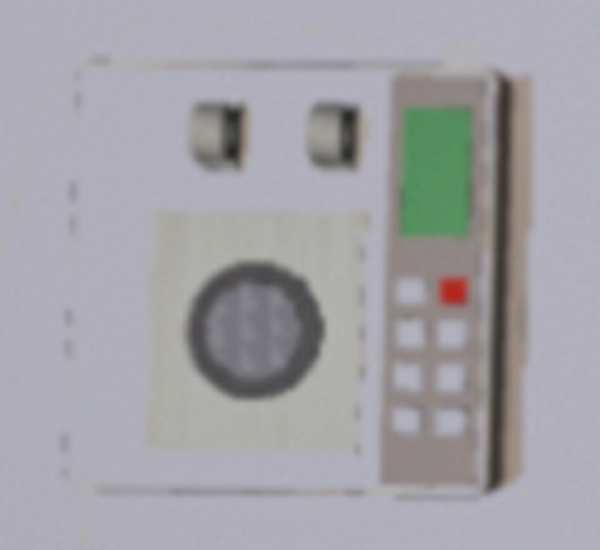

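View pics/sc1.png

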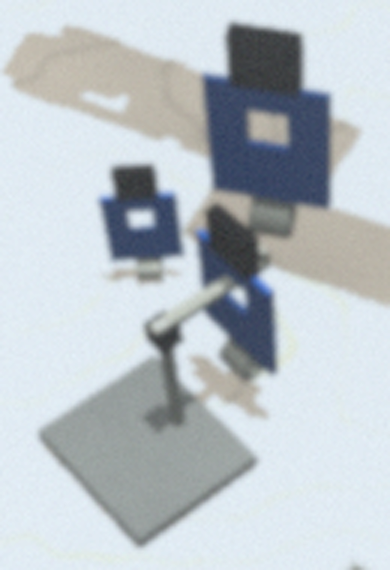

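View pics/sc2.png

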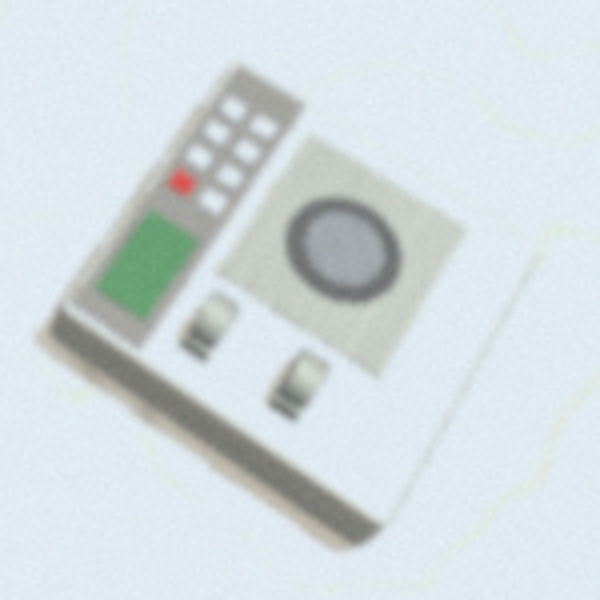

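```bash
cat >> h.py <<'E'
def ray(c,u,v,z):
    K=np.array(c['camera_matrix']);k1=float(c['k1'])
    xd=(u-K[0,2])/K[0,0];yd=(v-K[1,2])/K[1,1];x,y=xd,yd
    for _ in range(15):
        r2=x*x+y*y;x=xd/(1+k1*r2);y=yd/(1+k1*r2)
    d=rot(c).apply([x,-y,-1.]);p=np.array(c['position']);return p+d*(z-p[2])/d[2]
E
python3 - <<'E'
from h import *
c=load('top');W=cloud(c);s=load('scene');S=cloud(s)
f=lambda X,Y,x0=330,y0=165:(x0+(X+.5)/5-.5,y0+(Y+.5)/5-.5)
for n,X,Y,z in [('arm_rod_end l',250,237,.15),('r',285,237,.15),('armL',230,400,.15),('armR',262,400,.15),('tabL far',183,402,.216),('tabR far',312,422,.216),('tabRn',310,447,.19),('tabLn',180,426,.2)]:
    print(n,ray(c,*f(X,Y),z).round(4))
# cloud near stand & decoys
for nm,Wc in (('top',W),('scene',S)):
  for z0,z1 in ((.1,.14),(.14,.165),(.165,.3)):
    m=(Wc[...,2]>z0)&(Wc[...,2]<z1)&(Wc[...,0]>.2)&(Wc[...,0]<.66)&(Wc[...,1]<-.12)&(Wc[...,1]>-.42)
    print(nm,z0,m.sum(),np.nanmin(Wc[m],0) if m.any() else 0,np.nanmax(Wc[m],0) if m.any() else 0)
# knuckles
  m=(Wc[...,2]>.085)&(Wc[...,2]<.11)&(Wc[...,0]>.5)&(Wc[...,0]<.65)&(Wc[...,1]>.15)&(Wc[...,1]<.36)
  P=Wc[m]; print('kn',len(P),P.min(0),P.max(0),np.median(P,0))
  for lo,hi in ((.15,.255),(.255,.36)):
    q=P[(P[:,1]>lo)&(P[:,1]<hi)]; print(len(q),q.min(0).round(4),q.max(0).round(4),q.mean(0).round(4))
  m=(Wc[...,2]>.05)&(Wc[...,2]<.068)&(Wc[...,0]>.3)&(Wc[...,0]<.7)&(Wc[...,1]>.1)&(Wc[...,1]<.45)
  P=Wc[m].astype(np.float32); print('house',cv2.minAreaRect(P[:,:2]),np.median(P[:,2]))
E
```

```text
arm_rod_end l [ 0.557  -0.2379  0.15  ]
r [ 0.5568 -0.2529  0.15  ]
armL [ 0.4875 -0.2275  0.15  ]
armR [ 0.4873 -0.2412  0.15  ]
tabL far [ 0.4859 -0.1978  0.216 ]
tabR far [ 0.4771 -0.2496  0.216 ]
tabRn [ 0.467  -0.2535  0.19  ]
tabLn [ 0.4764 -0.1987  0.2   ]
top 0.1 396 [ 0.27992128 -0.40616396  0.1004772 ] [ 0.55864614 -0.18064576  0.13995841]
top 0.14 509 [ 0.27846373 -0.3978209   0.14000567] [ 0.55979292 -0.18026357  0.16466834]
top 0.165 901 [ 0.27906245 -0.37858332  0.1650967 ] [ 0.48783711 -0.18097034  0.24167043]
kn 156 [0.55778992 0.22977789 0.0850232 ] [0.58605217 0.30065433 0.09930862] [0.5717709  0.24614623 0.09033806]
80 [0.5578 0.2298 0.085 ] [0.5831 0.2468 0.0968] [0.5711 0.2381 0.0908]
76 [0.5608 0.2853 0.0857] [0.5861 0.3007 0.0993] [0.5725 0.2927 0.0901]Traceback (most recent call last):
  File "<stdin>", line 17, in <module>
cv2.error: OpenCV(4.12.0) /io/opencv/modules/imgproc/src/convhull.cpp:143: error: (-215:Assertion failed) total >= 0 && (depth == CV_32F || depth == CV_32S) in function 'convexHull'
```

```bash
python3 -m inch '[{"dz":-48,"az":-0.13},{"dz":-48,"az":-0.13},{"dz":-44,"az":-0.13},{"az":-0.13},{"az":-0.13},{"az":-0.13},{"az":-0.13},{"az":-0.144}]' 20; python3 - <<'E'
from h import *
o=robot.get_obs();r=R.from_quat(o['tool_rot']);print(o['time'],o['q'],o['position'],r.as_matrix())
print('to tab above',r.inv().apply(np.array([.4746,-.2225,.36])-o['position'])*1e3)
E
```

```text
0.15 [-1.40047709e+00  5.28282375e-01  1.43362791e+00 -1.83895263e-05
  1.18137752e+00 -1.78513502e-01] [ 0.21354259 -0.58678321  0.2217718 ] [[ 9.39769977e-01  3.41807398e-01 -3.04089277e-04]
 [ 3.41807415e-01 -9.39768540e-01  1.66773846e-03]
 [ 2.84271810e-04 -1.67123051e-03 -9.99998563e-01]]
to tab above [ 369.88791172 -253.34155497 -137.69985776]invalid input
```

```bash
python3 -m inch '[{"ax":0,"ay":0,"az":-0.13,"dx":0,"dy":0,"dz":-48,"gripper":100},{"ax":0,"ay":0,"az":-0.13,"dx":0,"dy":0,"dz":-48,"gripper":100},{"ax":0,"ay":0,"az":-0.13,"dx":0,"dy":0,"dz":-44,"gripper":100},{"ax":0,"ay":0,"az":-0.13,"dx":0,"dy":0,"dz":0,"gripper":100},{"ax":0,"ay":0,"az":-0.13,"dx":0,"dy":0,"dz":0,"gripper":100},{"ax":0,"ay":0,"az":-0.13,"dx":0,"dy":0,"dz":0,"gripper":100},{"ax":0,"ay":0,"az":-0.13,"dx":0,"dy":0,"dz":0,"gripper":100},{"ax":0,"ay":0,"az":-0.144,"dx":0,"dy":0,"dz":0,"gripper":100}]' 20; cat > st.py <<'E'
from h import *
import sys
o=robot.get_obs();r=R.from_quat(o['tool_rot']);print(o['time'],o['q'].round(3),o['position'].round(4),'yaw_y',np.arctan2(r.as_matrix()[1,1],r.as_matrix()[0,1]).round(4),'z',r.as_matrix()[:,2].round(4),'F',o['ft_force'].round(2),'w',o['grip_width'])
if len(sys.argv)>1: print('go',(r.inv().apply(np.array([float(a) for a in sys.argv[1:4]])-o['position'])*1e3).round(1))
E
python3 st.py .4746 -.2225 .36
```

```text
time: 0.95
position: [0.2136, -0.587, 0.3621]
tool_rot: [0.762, 0.647, 0.0, -0.0]
ft_force: [0.1, 0.5, -0.4]
grip_width: 0.0872
0.95 [-1.4    0.409  1.244  0.     1.489 -1.238] [ 0.2136 -0.587   0.3621] yaw_y -0.1623 z [-2.0e-04  1.1e-03 -1.0e+00] F [ 0.12  0.53 -0.39] w 0.08718973817989159
go [401.9 198.7   2.4]
```

```bash
python3 -m inch '[{"ax":0,"ay":0,"az":0,"dx":44,"dy":22,"dz":0,"gripper":100},{"ax":0,"ay":0,"az":0,"dx":44,"dy":22,"dz":0,"gripper":100},{"ax":0,"ay":0,"az":0,"dx":44,"dy":22,"dz":0,"gripper":100},{"ax":0,"ay":0,"az":0,"dx":44,"dy":22,"dz":0,"gripper":100},{"ax":0,"ay":0,"az":0,"dx":44,"dy":22,"dz":0,"gripper":100},{"ax":0,"ay":0,"az":0,"dx":44,"dy":22,"dz":0,"gripper":100},{"ax":0,"ay":0,"az":0,"dx":44,"dy":22,"dz":0,"gripper":100},{"ax":0,"ay":0,"az":0,"dx":44,"dy":22,"dz":0,"gripper":100}]'; python3 st.py .4746 -.2225 .36
python3 -c "
from h import *
c=cap('wrist');cv2.imwrite('pics/w1.png',c['img'][...,::-1]);print(c['position'],rot(c).as_matrix())
print(proj(c,[.4746,-.2225,.216]))"
```

```text
time: 1.75
position: [0.4467, -0.2678, 0.3624]
tool_rot: [0.764, 0.645, 0.0, -0.0]
ft_force: [0.1, -0.7, 0.4]
grip_width: 0.0869
1.75 [-0.755  0.243  1.494  0.     1.406 -0.587] [ 0.4467 -0.2678  0.3624] yaw_y -0.1683 z [-2.e-04  2.e-04 -1.e+00] F [ 0.11 -0.69  0.37] w 0.08686982315302898
go [49.3 19.9  2.4]
[ 0.45900803 -0.19497955  0.52404048] [[ 0.98579484  0.16116615  0.04726525]
 [-0.16794471  0.94885454  0.26733805]
 [-0.00176201 -0.27147842  0.96244291]]
[294.68553026 140.37280883]
```

View pics/w1.png

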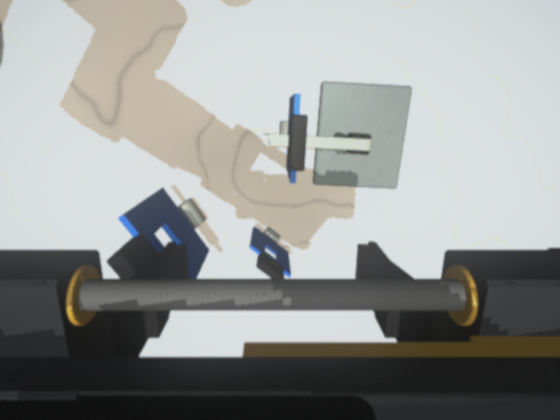

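```bash
python3 -c "
from h import *
c=load('wrist');I=c['img'][...,::-1]
cv2.imwrite('pics/w1c.png',cv2.resize(I[85:190,250:380],None,fx=6,fy=6,interpolation=cv2.INTER_CUBIC))"
```

```text
(no output)
```

View pics/w1c.png

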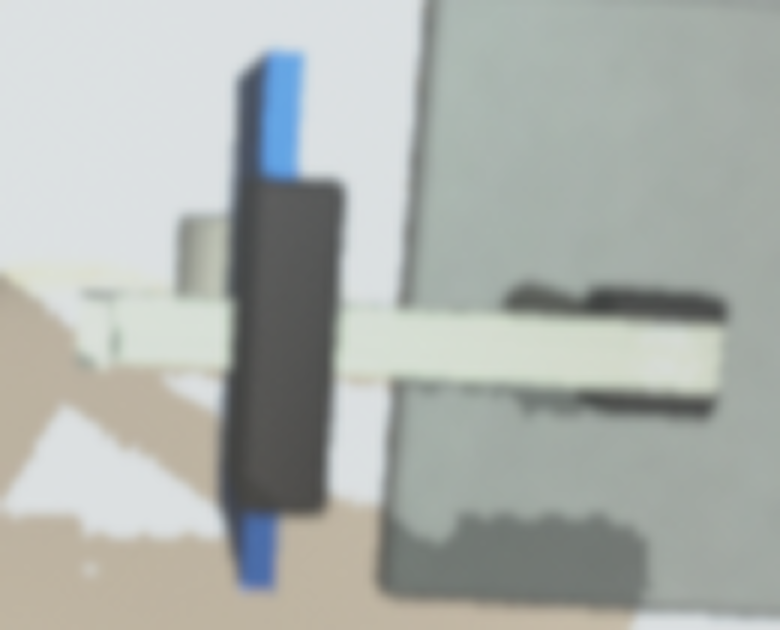

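```bash
python3 -c "
from h import *
c=load('wrist')
g=lambda X,Y,z:print(X,Y,ray(c,250+(X+.5)/6-.5,85+(Y+.5)/6-.5,z).round(4))
for X,Y in ((262,180),(345,183),(328,512),(243,508)): g(X,Y,.216)
for X,Y in ((302,52),(272,588),(268,52),(240,588)): g(X,Y,.172)
for X,Y in ((722,320),(718,392),(120,293),(118,368)): g(X,Y,.15)
"
```

```text
262 180 [ 0.4767 -0.2004  0.216 ]
345 183 [ 0.4885 -0.2029  0.216 ]
328 512 [ 0.4792 -0.2501  0.216 ]
243 508 [ 0.4666 -0.2473  0.216 ]
302 52 [ 0.4887 -0.1824  0.172 ]
272 588 [ 0.4705 -0.2696  0.172 ]
268 52 [ 0.4832 -0.1815  0.172 ]
240 588 [ 0.465  -0.2687  0.172 ]
722 320 [ 0.5581 -0.2394  0.15  ]
718 392 [ 0.5563 -0.2521  0.15  ]
120 293 [ 0.4525 -0.2166  0.15  ]
118 368 [ 0.4499 -0.2296  0.15  ]
```

```bash
python3 -c "
from h import *
c=load('top')
p=[ray(c,330+(X+.5)/5-.5,165+(Y+.5)/5-.5,.014) for X,Y in((103,52),(404,108),(353,377),(50,312))]
for a,b in((0,1),(3,2),(3,0),(2,1)):
  d=p[b]-p[a];print(np.linalg.norm(d),np.arctan2(d[1],d[0]))
"; python3 st.py .4775 -.2252 .30
```

```text
0.1481425561728796 -1.768402401218096
0.14867990920598545 -1.797008638997606
0.1283574471018554 -0.2225649209336258
0.13259810262649557 -0.21817190337305065
1.8 [-0.745  0.242  1.494  0.008  1.407 -0.584] [ 0.4504 -0.2609  0.3625] yaw_y -0.1622 z [ 0.004   0.0069 -1.    ] F [ 1.39  2.44 -0.31] w 0.08741836540267683
go [39.1 20.8 62.8]
```

```bash
python3 -m inch '[{"ax":0,"ay":0,"az":0.04,"dx":38,"dy":19,"dz":30,"gripper":100},{"ax":0,"ay":0,"az":0,"dx":0,"dy":0,"dz":30,"gripper":100},{"ax":0,"ay":0,"az":0,"dx":0,"dy":0,"dz":0,"gripper":100},{"ax":0,"ay":0,"az":0,"dx":0,"dy":0,"dz":0,"gripper":100},{"ax":0,"ay":0,"az":0,"dx":0,"dy":0,"dz":0,"gripper":100}]'; python3 st.py .4775 -.2252 .177
python3 -c "
from h import *
c=cap('wrist');cv2.imwrite('pics/w2.png',c['img'][...,::-1])"
```

```text
time: 2.3
position: [0.4706, -0.2382, 0.3052]
tool_rot: [0.777, 0.629, 0.0, 0.001]
ft_force: [0.4, 0.4, 0.0]
grip_width: 0.0873
2.3 [-0.68   0.301  1.57  -0.     1.267 -0.471] [ 0.4706 -0.2382  0.3052] yaw_y -0.2092 z [ 0.0021 -0.0019 -1.    ] F [0.35 0.42 0.05] w 0.08728678216921065
go [ 14.3   3.8 128.2]
```

View pics/w2.png

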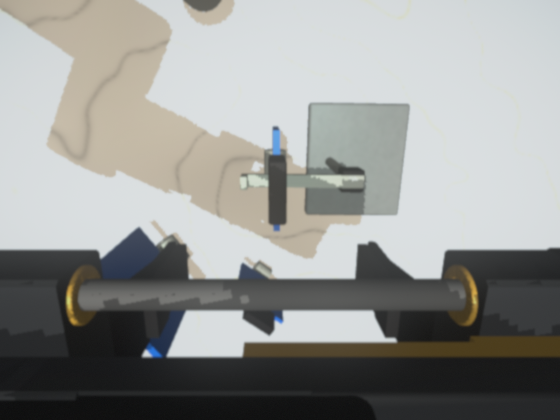

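```bash
python3 -m inch '[{"ax":0,"ay":0,"az":0,"dx":14,"dy":4,"dz":20,"gripper":100},{"ax":0,"ay":0,"az":0,"dx":0,"dy":0,"dz":30,"gripper":100},{"ax":0,"ay":0,"az":0,"dx":0,"dy":0,"dz":0,"gripper":100},{"ax":0,"ay":0,"az":0,"dx":0,"dy":0,"dz":0,"gripper":100},{"ax":0,"ay":0,"az":0,"dx":0,"dy":0,"dz":0,"gripper":100}]'; python3 st.py .4775 -.2252 .177
python3 -c "
from h import *
c=cap('wrist');I=c['img'][...,::-1];cv2.imwrite('pics/w3.png',I)
cv2.imwrite('pics/w3c.png',cv2.resize(I[130:260,200:360],None,fx=5,fy=5,interpolation=cv2.INTER_CUBIC));print(proj(c,[.4775,-.2252,.216]))"
```

```text
time: 2.85
position: [0.4778, -0.2252, 0.2556]
tool_rot: [0.777, 0.63, 0.0, 0.002]
ft_force: [0.4, 0.5, 0.4]
grip_width: 0.0873
2.85 [-0.652  0.355  1.637 -0.     1.145 -0.443] [ 0.4778 -0.2252  0.2556] yaw_y -0.2089 z [ 0.0029 -0.0023 -1.    ] F [0.37 0.52 0.41] w 0.0872566258898037
go [ 0.  -0.6 78.6]
[271.51815627 234.23905859]
```

View pics/w3c.png

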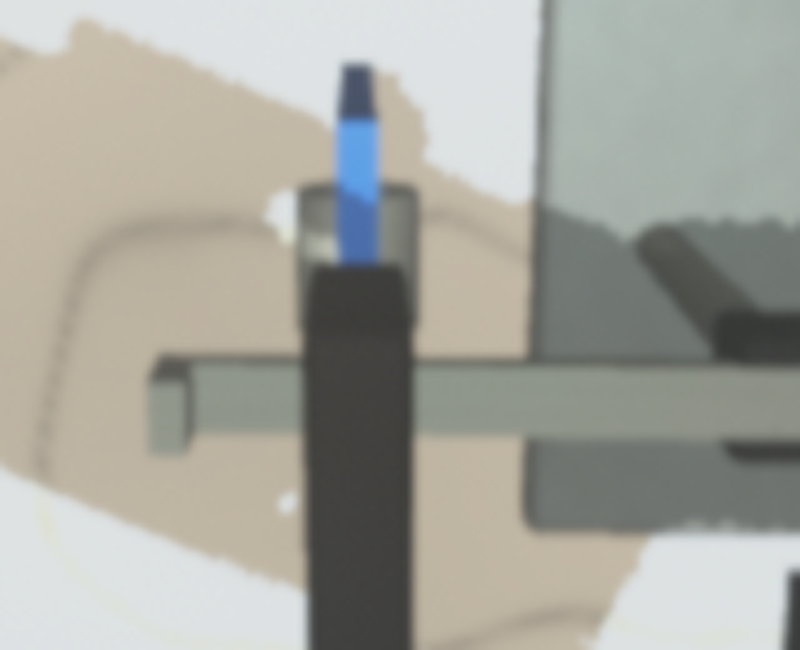

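```bash
python3 -m inch '[{"ax":0,"ay":0,"az":0,"dx":0,"dy":0,"dz":26,"gripper":100},{"ax":0,"ay":0,"az":0,"dx":0,"dy":0,"dz":26,"gripper":100},{"ax":0,"ay":0,"az":0,"dx":0,"dy":0,"dz":26,"gripper":100},{"ax":0,"ay":0,"az":0,"dx":0,"dy":0,"dz":0,"gripper":100},{"ax":0,"ay":0,"az":0,"dx":0,"dy":0,"dz":0,"gripper":100},{"ax":0,"ay":0,"az":0,"dx":0,"dy":0,"dz":0,"gripper":100}]'; python3 st.py .4775 -.2252 .177
python3 -c "
from h import *
c=cap('wrist');I=c['img'][...,::-1];cv2.imwrite('pics/w4.png',I)"
```

```text
time: 3.5
position: [0.4781, -0.2249, 0.1775]
tool_rot: [0.777, 0.63, 0.0, 0.002]
ft_force: [1.2, 0.1, 0.4]
grip_width: 0.0872
3.5 [-0.651  0.459  1.724  0.     0.955 -0.443] [ 0.4781 -0.2249  0.1775] yaw_y -0.2081 z [ 0.003  -0.0023 -1.    ] F [1.18 0.07 0.41] w 0.08722496380371236
go [-0.5 -0.6  0.5]
```

View pics/w4.png

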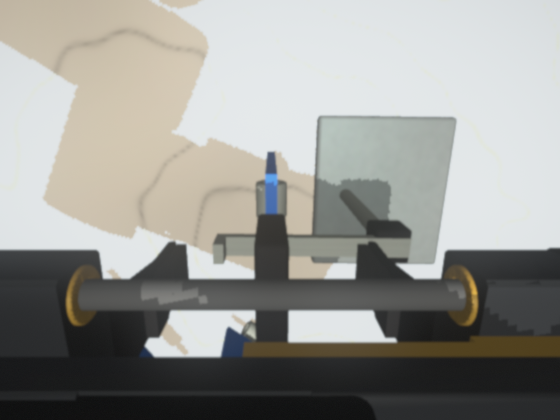

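```bash
python3 -m inch '[{"ax":0,"ay":0,"az":0,"dx":0,"dy":0,"dz":0,"gripper":0},{"ax":0,"ay":0,"az":0,"dx":0,"dy":0,"dz":0,"gripper":0},{"ax":0,"ay":0,"az":0,"dx":0,"dy":0,"dz":0,"gripper":0},{"ax":0,"ay":0,"az":0,"dx":0,"dy":0,"dz":0,"gripper":0},{"ax":0,"ay":0,"az":0,"dx":0,"dy":0,"dz":0,"gripper":0},{"ax":0,"ay":0,"az":0,"dx":0,"dy":0,"dz":0,"gripper":0},{"ax":0,"ay":0,"az":0,"dx":0,"dy":0,"dz":0,"gripper":0},{"ax":0,"ay":0,"az":0,"dx":0,"dy":0,"dz":0,"gripper":0}]' 35; python3 st.py
```

```text
time: 4.35
position: [0.4769, -0.2239, 0.1757]
tool_rot: [0.777, 0.63, -0.0, -0.0]
ft_force: [-0.2, 1.3, 0.1]
grip_width: 0.0313
4.35 [-0.651  0.461  1.727  0.     0.954 -0.443] [ 0.4769 -0.2239  0.1757] yaw_y -0.208 z [-1.e-04  1.e-04 -1.e+00] F [-0.22  1.26  0.06] w 0.03133307099463113
```

```bash
python3 -m inch '[{"ax":0,"ay":0,"az":0,"dx":0,"dy":0,"dz":0,"gripper":0},{"ax":0,"ay":0,"az":0,"dx":0,"dy":0,"dz":0,"gripper":0},{"ax":0,"ay":0,"az":0,"dx":0,"dy":0,"dz":0,"gripper":0},{"ax":0,"ay":0,"az":0,"dx":0,"dy":0,"dz":0,"gripper":0},{"ax":0,"ay":0,"az":0,"dx":0,"dy":0,"dz":0,"gripper":0},{"ax":0,"ay":0,"az":0,"dx":0,"dy":0,"dz":0,"gripper":0}]'; python3 st.py
```

```text
time: 4.95
position: [0.4771, -0.224, 0.1758]
tool_rot: [0.777, 0.63, 0.0, 0.0]
ft_force: [1.3, -0.7, 0.2]
grip_width: 0.0137
4.95 [-0.651  0.461  1.727  0.     0.954 -0.443] [ 0.4771 -0.224   0.1758] yaw_y -0.208 z [ 5.e-04 -3.e-04 -1.e+00] F [ 1.29 -0.73  0.19] w 0.013692570928979941
```

```bash
python3 -m inch '[{"ax":0,"ay":0,"az":0,"dx":0,"dy":0,"dz":-5,"gripper":0},{"ax":0,"ay":0,"az":0,"dx":0,"dy":0,"dz":-5,"gripper":0},{"ax":0,"ay":0,"az":0,"dx":0,"dy":0,"dz":-5,"gripper":0},{"ax":0,"ay":0,"az":0,"dx":0,"dy":0,"dz":-4,"gripper":0},{"ax":0,"ay":0,"az":0,"dx":0,"dy":0,"dz":0,"gripper":0},{"ax":0,"ay":0,"az":0,"dx":0,"dy":0,"dz":0,"gripper":0}]'; python3 st.py
python3 -c "
from h import *
c=cap('wrist');I=c['img'][...,::-1];cv2.imwrite('pics/w5.png',I)
s=cap('scene');I=s['img'][...,::-1];cv2.imwrite('pics/s5c.png',cv2.resize(I[110:220,200:330],None,fx=5,fy=5,interpolation=cv2.INTER_CUBIC))"
```

```text
time: 5.55
position: [0.4769, -0.2239, 0.1949]
tool_rot: [0.777, 0.63, 0.0, 0.0]
ft_force: [0.3, 0.4, -1.8]
grip_width: 0.0139
5.55 [-0.651  0.433  1.708  0.     1.    -0.443] [ 0.4769 -0.2239  0.1949] yaw_y -0.208 z [ 2.e-04 -1.e-04 -1.e+00] F [ 0.27  0.44 -1.83] w 0.013921858569528532
```

View pics/w5.png

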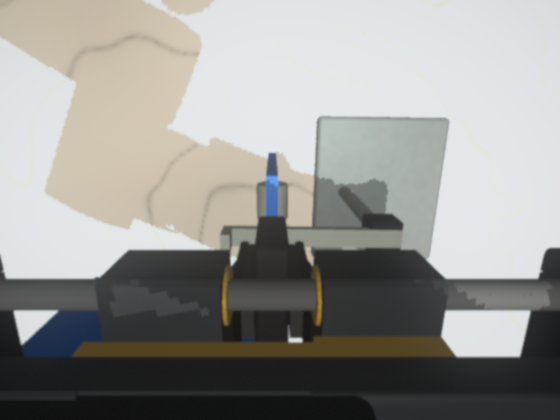

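View pics/s5c.png

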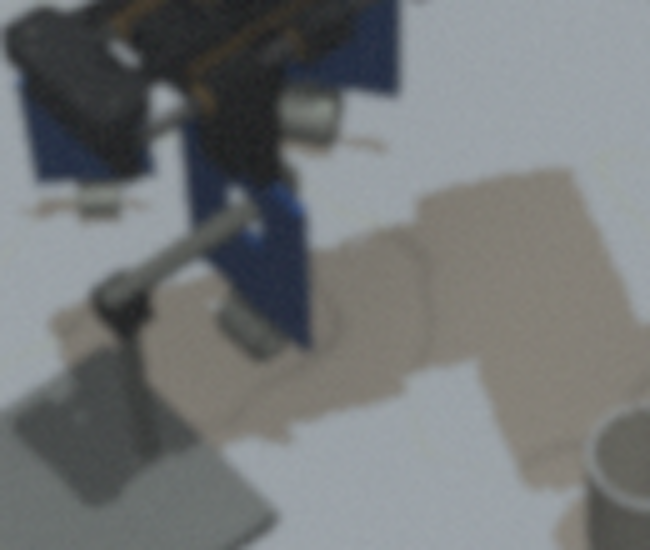

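```bash
python3 -m inch '[{"ax":0,"ay":0,"az":0,"dx":0,"dy":-10,"dz":0,"gripper":0},{"ax":0,"ay":0,"az":0,"dx":0,"dy":-10,"dz":0,"gripper":0},{"ax":0,"ay":0,"az":0,"dx":0,"dy":-10,"dz":0,"gripper":0},{"ax":0,"ay":0,"az":0,"dx":0,"dy":-10,"dz":0,"gripper":0},{"ax":0,"ay":0,"az":0,"dx":0,"dy":-10,"dz":0,"gripper":0},{"ax":0,"ay":0,"az":0,"dx":0,"dy":-10,"dz":0,"gripper":0},{"ax":0,"ay":0,"az":0,"dx":0,"dy":0,"dz":0,"gripper":0},{"ax":0,"ay":0,"az":0,"dx":0,"dy":0,"dz":0,"gripper":0}]'; python3 st.py
python3 -c "
from h import *
c=cap('wrist');I=c['img'][...,::-1];cv2.imwrite('pics/w6.png',I)
s=cap('scene');I=s['img'][...,::-1];cv2.imwrite('pics/s6c.png',cv2.resize(I[70:220,180:330],None,fx=4,fy=4,interpolation=cv2.INTER_CUBIC))"
```

```text
time: 6.45
position: [0.4183, -0.2118, 0.1949]
tool_rot: [0.777, 0.63, 0.0, 0.0]
ft_force: [0.7, 0.6, -2.5]
grip_width: 0.0134
6.45 [-0.708  0.36   1.845  0.     0.935 -0.499] [ 0.4183 -0.2118  0.1949] yaw_y -0.2085 z [ 8.e-04 -5.e-04 -1.e+00] F [ 0.73  0.63 -2.54] w 0.013353565708460179
```

View pics/w6.png

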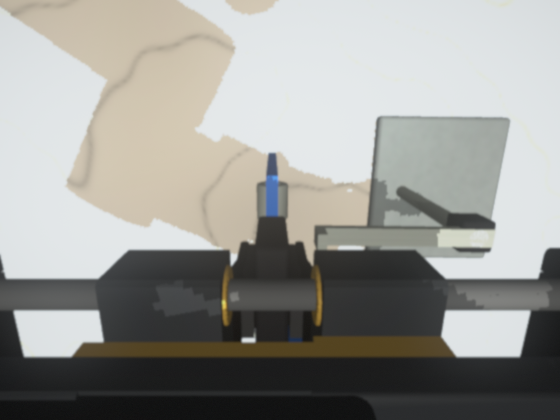

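View pics/s6c.png

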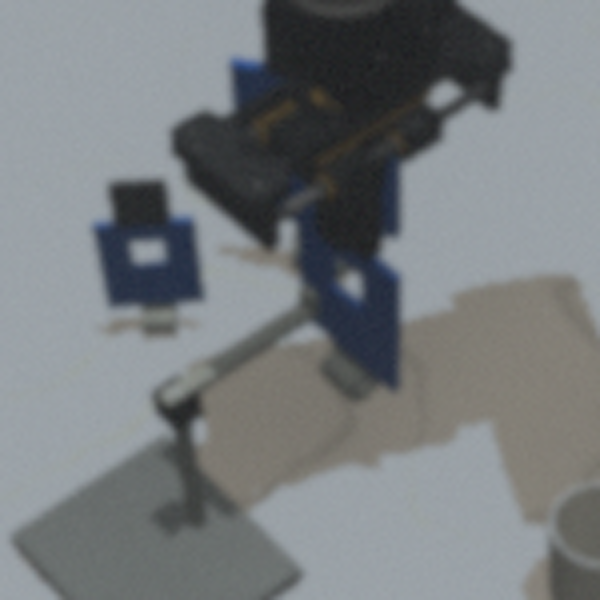

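```bash
python3 -m inch '[{"ax":0,"ay":0,"az":0,"dx":0,"dy":0,"dz":-20,"gripper":0},{"ax":0,"ay":0,"az":0,"dx":0,"dy":0,"dz":-35,"gripper":0},{"ax":0,"ay":0,"az":-0.06,"dx":0,"dy":0,"dz":-35,"gripper":0},{"ax":0,"ay":0,"az":-0.06,"dx":0,"dy":0,"dz":-10,"gripper":0},{"ax":0,"ay":0,"az":-0.06,"dx":0,"dy":0,"dz":0,"gripper":0},{"ax":0,"ay":0,"az":0,"dx":0,"dy":0,"dz":0,"gripper":0}]'; python3 st.py .565 .17 .295
```

```text
time: 7.15
position: [0.4187, -0.2117, 0.2952]
tool_rot: [0.717, 0.697, 0.0, 0.001]
ft_force: [-0.1, -0.7, -2.9]
grip_width: 0.0137
7.15 [-0.707  0.224  1.713  0.     1.203 -0.679] [ 0.4187 -0.2117  0.2952] yaw_y -0.0277 z [ 1.2e-03 -9.0e-04 -1.0e+00] F [-0.15 -0.69 -2.94] w 0.013663416623314497
go [3.856e+02 1.356e+02 1.000e-01]
```

```bash
python3 -m inch '[{"ax":0,"ay":0,"az":0,"dx":25,"dy":0,"dz":0,"gripper":0},{"ax":0,"ay":0,"az":0,"dx":38,"dy":0,"dz":0,"gripper":0},{"ax":0,"ay":0,"az":0,"dx":38,"dy":0,"dz":0,"gripper":0},{"ax":0,"ay":0,"az":0,"dx":38,"dy":10,"dz":0,"gripper":0},{"ax":0,"ay":0,"az":0,"dx":38,"dy":18,"dz":0,"gripper":0},{"ax":0,"ay":0,"az":0,"dx":38,"dy":22,"dz":0,"gripper":0},{"ax":0,"ay":0,"az":0,"dx":38,"dy":22,"dz":0,"gripper":0},{"ax":0,"ay":0,"az":0,"dx":38,"dy":22,"dz":0,"gripper":0}]'; python3 st.py .565 .17 .295
```

```text
time: 7.95
position: [0.5209, 0.0786, 0.2941]
tool_rot: [0.717, 0.697, -0.0, -0.0]
ft_force: [1.0, -0.1, -1.5]
grip_width: 0.0133
7.95 [-0.062  0.313  1.585 -0.     1.244 -0.033] [0.5209 0.0786 0.2941] yaw_y -0.029 z [-9.e-04 -2.e-04 -1.e+00] F [ 1.01 -0.1  -1.48] w 0.013252595567668763
go [92.6 41.4 -0.9]
```

```bash
python3 -m inch '[{"ax":0,"ay":0,"az":0,"dx":38,"dy":22,"dz":0,"gripper":0},{"ax":0,"ay":0,"az":0,"dx":30,"dy":15,"dz":0,"gripper":0},{"ax":0,"ay":0,"az":0,"dx":20,"dy":5,"dz":0,"gripper":0},{"ax":0,"ay":0,"az":0,"dx":0,"dy":0,"dz":0,"gripper":0},{"ax":0,"ay":0,"az":0,"dx":0,"dy":0,"dz":0,"gripper":0}]'; python3 st.py .565 .17 .295
python3 -c "
from h import *
for n in ('wrist','top','scene'):
  c=cap(n);I=c['img'][...,::-1];cv2.imwrite('pics/%s7.png'%n,I)"
```

```text
time: 8.45
position: [0.5643, 0.1636, 0.2937]
tool_rot: [0.717, 0.697, -0.001, -0.0]
ft_force: [-0.5, 0.6, -2.4]
grip_width: 0.0137
8.45 [ 9.30e-02  4.04e-01  1.44e+00 -1.00e-03  1.30e+00  1.20e-01] [0.5643 0.1636 0.2937] yaw_y -0.0274 z [-0.0022 -0.001  -1.    ] F [-0.5   0.57 -2.41] w 0.01370018742756358
go [ 6.4  0.6 -1.3]
```

View pics/wrist7.png

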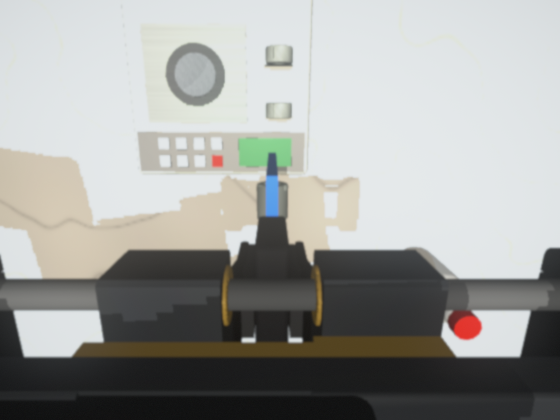

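View pics/top7.png

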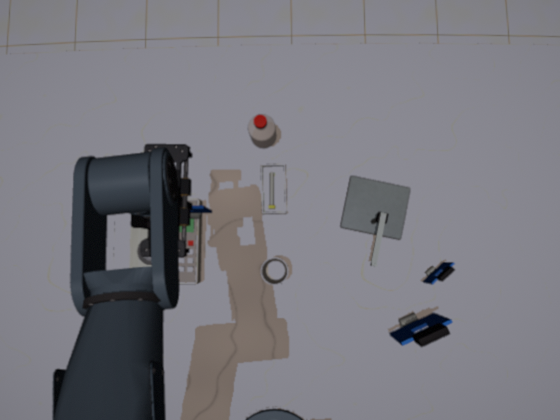

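View pics/scene7.png

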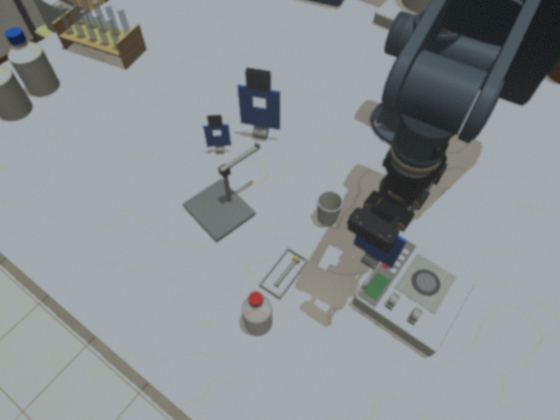

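```bash
python3 -c "
from h import *
c=load('wrist');W=cloud(c)
m=(W[...,2]>.084)&(W[...,2]<.105)&(W[...,0]>.5)&(W[...,0]<.65)&(W[...,1]>.18)&(W[...,1]<.36)
P=W[m];
for lo,hi in ((.18,.262),(.262,.36)):
    q=P[(P[:,1]>lo)&(P[:,1]<hi)]; print(len(q),q.min(0).round(4),q.max(0).round(4),q.mean(0).round(4), np.sort(q[:,2])[-10:].mean())
vs,us=np.where(m);print(us.min(),us.max(),vs.min(),vs.max())
h=(W[...,2]>.055)&(W[...,2]<.066)&(W[...,1]>.14); print('top z',np.median(W[...,2][h]))
I=c['img'][...,::-1];cv2.imwrite('pics/w7c.png',cv2.resize(I[20:180,220:340],None,fx=5,fy=5,interpolation=cv2.INTER_CUBIC))
s=load('scene');S=cloud(s);I=s['img'][...,::-1];cv2.imwrite('pics/s7c.png',cv2.resize(I[190:360,330:490],None,fx=4.5,fy=4.5,interpolation=cv2.INTER_CUBIC))
m=(S[...,2]>.084)&(S[...,2]<.105)&(S[...,0]>.5)&(S[...,0]<.65)&(S[...,1]>.21)&(S[...,1]<.36)
P=S[m]
for lo,hi in ((.21,.262),(.262,.36)):
    q=P[(P[:,1]>lo)&(P[:,1]<hi)]; print('scene',len(q),q.min(0).round(4),q.max(0).round(4),q.mean(0).round(4))
"
```

```text
388 [0.5591 0.2315 0.0843] [0.5844 0.2472 0.0944] [0.572  0.2393 0.0907] 0.09429656031419205
457 [0.5608 0.2847 0.084 ] [0.5861 0.3014 0.0947] [0.5737 0.2927 0.0905] 0.0943439787629637
266 291 44 117
top z 0.0601572435069114
scene 87 [0.5623 0.231  0.0842] [0.5867 0.2465 0.099 ] [0.5763 0.2387 0.0916]
scene 95 [0.5634 0.285  0.0843] [0.5884 0.3008 0.0962] [0.578  0.2929 0.0914]
```

View pics/w7c.png

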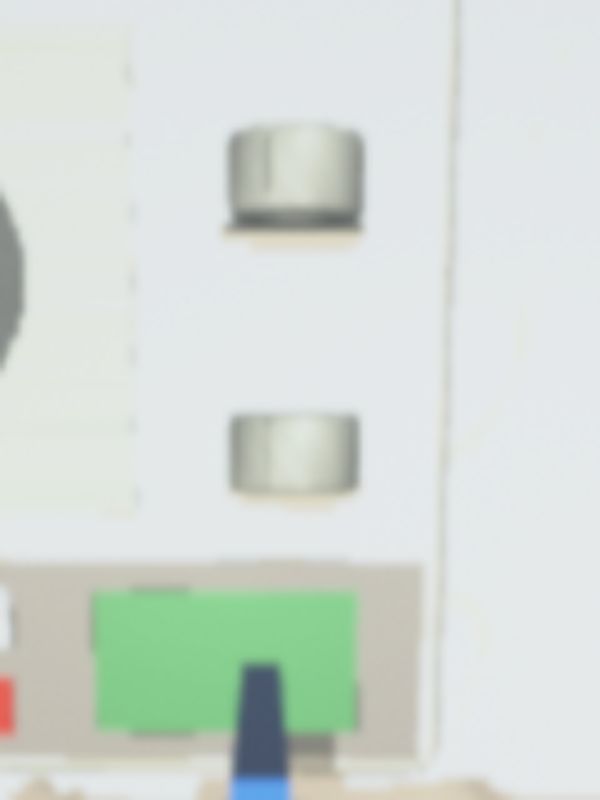

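View pics/s7c.png

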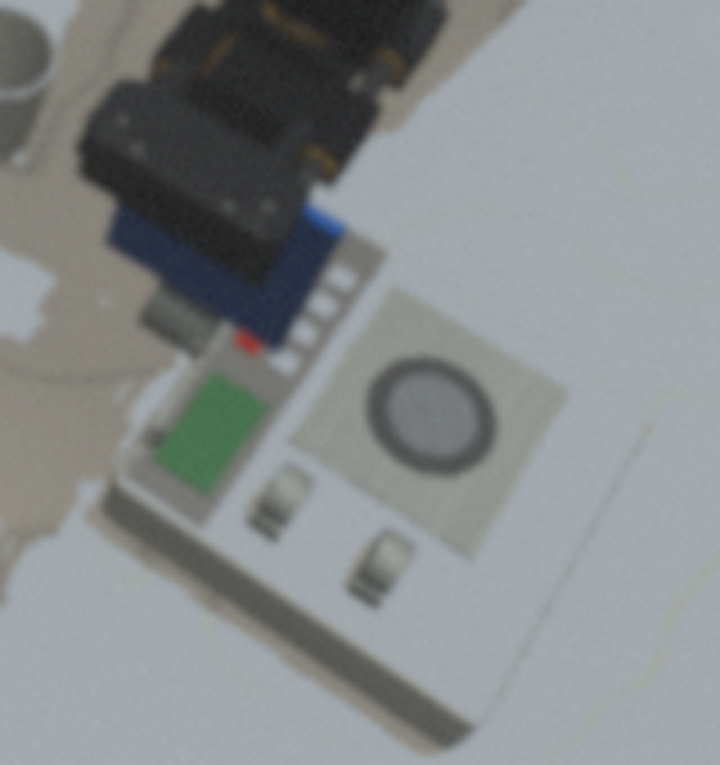

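```bash
python3 -c "
from h import *
o=robot.get_obs();r=R.from_quat(o['tool_rot']);
c=load('wrist');W=cloud(c)
T=r.inv().apply((W.reshape(-1,3)-o['position'])).reshape(W.shape)*1e3
I=c['img'][...,::-1];cv2.imwrite('pics/w7d.png',cv2.resize(I[145:255,235:310],None,fx=7,fy=7,interpolation=cv2.INTER_CUBIC))
for v in (160,170,180,188,196,204,212,220):
  print(v,[tuple(T[v,u].round(0)) for u in (256,259,262,266,272,278,282,285,288)])
m=(T[...,2]>100)&(T[...,2]<150)&(abs(T[...,1])<25)&(abs(T[...,0])<30)
q=T[m];print(len(q),q.min(0),q.max(0),q.mean(0))
"
```

```text
160 [(np.float64(21.0), np.float64(-19.0), np.float64(232.0)), (np.float64(21.0), np.float64(-16.0), np.float64(234.0)), (np.float64(21.0), np.float64(-12.0), np.float64(233.0)), (np.float64(21.0), np.float64(-8.0), np.float64(232.0)), (np.float64(45.0), np.float64(-1.0), np.float64(61.0)), (np.float64(21.0), np.float64(6.0), np.float64(234.0)), (np.float64(21.0), np.float64(11.0), np.float64(232.0)), (np.float64(22.0), np.float64(14.0), np.float64(232.0)), (np.float64(21.0), np.float64(18.0), np.float64(234.0))]
170 [(np.float64(9.0), np.float64(-19.0), np.float64(234.0)), (np.float64(9.0), np.float64(-16.0), np.float64(234.0)), (np.float64(10.0), np.float64(-12.0), np.float64(233.0)), (np.float64(45.0), np.float64(-4.0), np.float64(22.0)), (np.float64(45.0), np.float64(-0.0), np.float64(21.0)), (np.float64(10.0), np.float64(6.0), np.float64(233.0)), (np.float64(9.0), np.float64(11.0), np.float64(235.0)), (np.float64(9.0), np.float64(14.0), np.float64(235.0)), (np.float64(10.0), np.float64(18.0), np.float64(233.0))]
180 [(np.float64(-14.0), np.float64(-22.0), np.float64(294.0)), (np
[... 2454 characters left out ...]
0)), (np.float64(-59.0), np.float64(21.0), np.float64(294.0))]
220 [(np.float64(-71.0), np.float64(-23.0), np.float64(294.0)), (np.float64(24.0), np.float64(-7.0), np.float64(-3.0)), (np.float64(25.0), np.float64(-5.0), np.float64(-5.0)), (np.float64(25.0), np.float64(-3.0), np.float64(-5.0)), (np.float64(25.0), np.float64(-0.0), np.float64(-6.0)), (np.float64(25.0), np.float64(2.0), np.float64(-6.0)), (np.float64(25.0), np.float64(4.0), np.float64(-5.0)), (np.float64(24.0), np.float64(6.0), np.float64(-1.0)), (np.float64(-71.0), np.float64(22.0), np.float64(296.0))]
658 [-15.39641133 -13.8898895  119.17328313] [ 15.71339817  12.92827186 140.86553691] [  2.6554061   -0.3470499  124.76076313]
```

View pics/w7d.png

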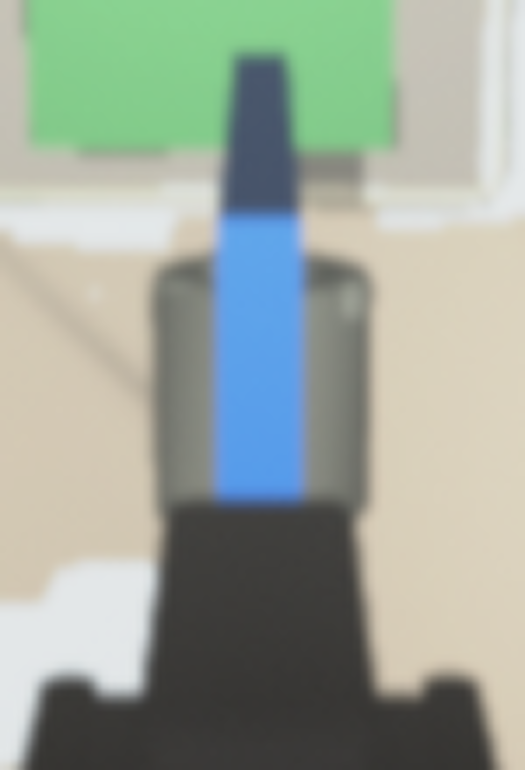

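```bash
python3 st.py .5735 .266 .262; python3 -m inch '[{"ax":0,"ay":0,"az":0,"dx":35,"dy":4,"dz":0,"gripper":0},{"ax":0,"ay":0,"az":0,"dx":35,"dy":4,"dz":10,"gripper":0},{"ax":0,"ay":0,"az":0,"dx":25,"dy":3,"dz":10,"gripper":0},{"ax":0,"ay":0,"az":0,"dx":8,"dy":0,"dz":10,"gripper":0},{"ax":0,"ay":0,"az":0,"dx":0,"dy":0,"dz":0,"gripper":0},{"ax":0,"ay":0,"az":0,"dx":0,"dy":0,"dz":0,"gripper":0},{"ax":0,"ay":0,"az":0,"dx":0,"dy":0,"dz":0,"gripper":0}]'; python3 st.py .5735 .266 .262
```

```text
8.6 [ 0.09   0.403  1.44  -0.     1.299  0.12 ] [0.5644 0.1625 0.2944] yaw_y -0.0295 z [-1.e-03 -5.e-04 -1.e+00] F [-0.17  0.57 -1.84] w 0.013869703462543632
go [103.7   6.1  32.4]
time: 9.3
position: [0.579, 0.2647, 0.2653]
tool_rot: [0.718, 0.697, 0.0, 0.0]
ft_force: [-0.8, 0.3, -2.8]
grip_width: 0.0141
9.3 [ 2.540e-01  5.010e-01  1.353e+00 -1.000e-03  1.287e+00  2.840e-01] [0.579  0.2647 0.2653] yaw_y -0.0297 z [ 8.e-04 -5.e-04 -1.e+00] F [-0.83  0.32 -2.76] w 0.014134758670629426
go [ 1.1 -5.6  3.3]
```

```bash
python3 -m inch '[{"ax":0,"ay":0,"az":0,"dx":1,"dy":-5.6,"dz":3,"gripper":0},{"ax":0,"ay":0,"az":0,"dx":0,"dy":0,"dz":0,"gripper":0},{"ax":0,"ay":0,"az":0,"dx":0,"dy":0,"dz":0,"gripper":0},{"ax":0,"ay":0,"az":0,"dx":0,"dy":0,"dz":0,"gripper":0},{"ax":0,"ay":0,"az":0,"dx":0,"dy":0,"dz":0,"gripper":0},{"ax":0,"ay":0,"az":0,"dx":0,"dy":0,"dz":0,"gripper":0}]'; cat > me.py <<'E'
from h import *
import sys
tag=sys.argv[1]
o=robot.get_obs();r=R.from_quat(o['tool_rot']);print(o['time'],o['position'].round(4),r.as_matrix()[:,2].round(4),o['ft_force'].round(2))
c=cap('wrist');W=cloud(c)
o=robot.get_obs();print(o['position'].round(4))
T=r.inv().apply((W.reshape(-1,3)-o['position'])).reshape(W.shape)*1e3
m=(T[...,2]>100)&(T[...,2]<150)&(abs(T[...,1])<20)&(abs(T[...,0])<20)
q=T[m];print('cov kn tool',len(q),np.percentile(q,1,0),np.percentile(q,99,0))
w=W[m];print('world',np.percentile(w,1,0),np.percentile(w,99,0))
m=(W[...,2]>.084)&(W[...,2]<.1)&(W[...,1]>.2830)&(W[...,1]<.31)&(abs(W[...,0]-.573)<.02)
w=W[m];print('far kn',len(w),np.percentile(w,1,0),np.percentile(w,99,0))
cv2.imwrite(f'pics/wm{tag}.png',c['img'][...,::-1])
s=cap('scene');I=s['img'][...,::-1];cv2.imwrite(f'pics/sm{tag}.png',cv2.resize(I[190:360,330:490],None,fx=4.5,fy=4.5,interpolation=cv2.INTER_CUBIC))
E
python3 me.py 1
```

```text
time: 9.9
position: [0.5732, 0.2674, 0.2618]
tool_rot: [0.717, 0.697, 0.0, 0.0]
ft_force: [-0.9, -0.3, -1.8]
grip_width: 0.0139
9.9 [0.5732 0.2674 0.2618] [ 2.e-04  0.e+00 -1.e+00] [-0.9  -0.25 -1.81]
[0.5732 0.2674 0.2617]
cov kn tool 668 [-15.70901789 -13.52885247 119.03699837] [ 14.23696072  13.14353168 139.56775529]
world [0.55932428 0.25163931 0.12217535] [0.58630516 0.28179501 0.14270731]
far kn 259 [0.56092059 0.28579859 0.0840621 ] [0.58653208 0.30138768 0.09283426]
```

View pics/wm1.png

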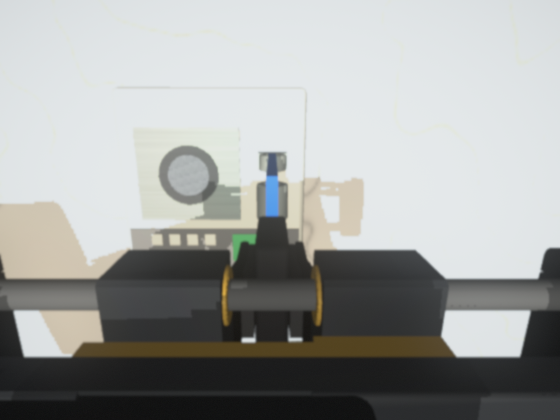

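View pics/sm1.png

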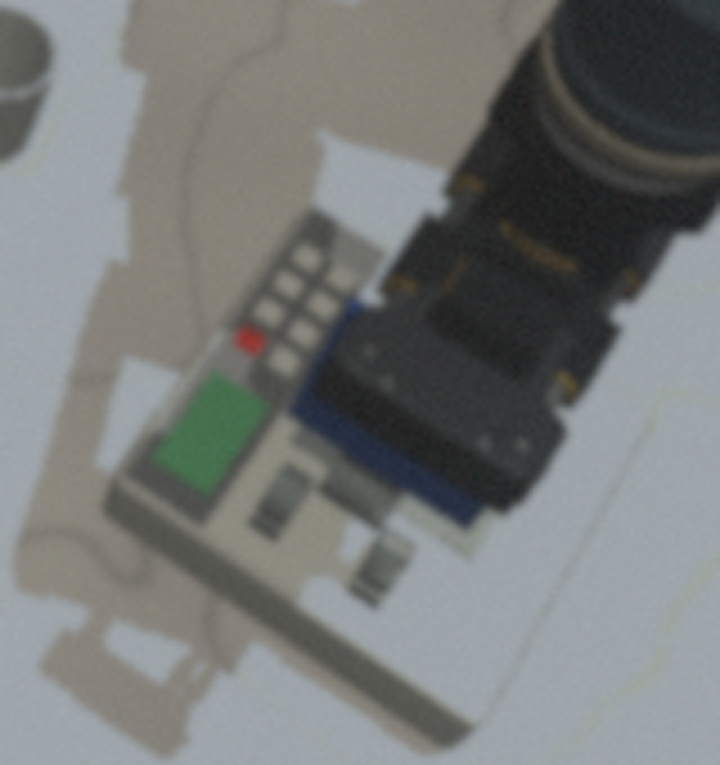

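```bash
cat > fit.py <<'E'
from h import *
from scipy.optimize import least_squares
def fit(P,z):  # P world points of tube; r=14, axis along yaw -0.03
    d=np.array([np.sin(.03),np.cos(.03)])
    e=np.array([np.cos(.03),-np.sin(.03)])
    y=P[:,1]; x=P[:,0]-(P[:,1]-.266)*np.tan(.03); 
    f=lambda p:np.hypot(x-p[0],P[:,2]-p[1])-.014
    s=least_squares(f,[x.mean(),z],loss='soft_l1',f_scale=.001);return s.x.round(5),len(P),np.percentile(y,[1,99]).round(4)
def run(W,cz):
    for n,(y0,y1,z0,z1,zc) in dict(near=(.228,.250,.078,.1,.08),far=(.283,.304,.078,.1,.08),cov=(.249,.284,cz-.004,cz+.016,cz)).items():
        m=(W[...,1]>y0)&(W[...,1]<y1)&(W[...,2]>z0)&(W[...,2]<z1)&(abs(W[...,0]-.573)<.02)
        if n=='cov': m&=abs(W[...,0]-.573)>.005
        if m.sum()>15: print(n,*fit(W[m],zc))
E
python3 - <<'E'
from fit import *
for n in('wrist','scene'):
    print(n);run(cloud(load(n)),.2617-.1325)
E
```

```text
wrist
far [0.57285 0.07881] 285 [0.2857 0.3014]
cov [0.57256 0.12893] 636 [0.2516 0.2818]
scene
near [0.5736  0.08043] 96 [0.231  0.2462]
far [0.57356 0.08014] 107 [0.285  0.3006]
cov [0.57261 0.13048] 122 [0.2497 0.2805]
```

```bash
python3 -m inch '[{"ax":0,"ay":0,"az":0,"dx":0,"dy":0.6,"dz":5,"gripper":0},{"ax":0,"ay":0,"az":0,"dx":0,"dy":0,"dz":6,"gripper":0},{"ax":0,"ay":0,"az":0,"dx":0,"dy":0,"dz":0,"gripper":0},{"ax":0,"ay":0,"az":0,"dx":0,"dy":0,"dz":0,"gripper":0},{"ax":0,"ay":0,"az":0,"dx":0,"dy":0,"dz":0,"gripper":0}]'; python3 me.py 2;python3 - <<'E'
from fit import *
for n in('wrist','scene'):
    print(n);run(cloud(load(n)),.1182)
E
```

```text
time: 10.5
position: [0.5738, 0.2674, 0.2507]
tool_rot: [0.717, 0.697, 0.0, 0.0]
ft_force: [0.3, -0.8, -0.9]
grip_width: 0.0144
10.5 [0.5738 0.2674 0.2507] [ 1.e-04  1.e-04 -1.e+00] [ 0.31 -0.81 -0.9 ]
[0.5738 0.2674 0.2508]
cov kn tool 668 [-15.44840995 -13.61300682 119.01127309] [ 14.19285218  13.08029873 138.93066385]
world [0.55991248 0.25179232 0.11189005] [0.58688123 0.28182113 0.13180727]
far kn 276 [0.56085423 0.28589878 0.08433927] [0.58586402 0.3012506  0.09288727]
wrist
far [0.57293 0.07898] 310 [0.286  0.3013]
cov [0.57311 0.11785] 645 [0.2517 0.2818]
scene
near [0.57342 0.07993] 98 [0.231  0.2462]
far [0.57341 0.08026] 106 [0.2852 0.3007]
cov [0.57331 0.11982] 126 [0.2495 0.2804]
```

```bash
python3 -m inch '[{"ax":0,"ay":0,"az":0,"dx":0,"dy":0,"dz":5,"gripper":0},{"ax":0,"ay":0,"az":0,"dx":0,"dy":0,"dz":5,"gripper":0},{"ax":0,"ay":0,"az":0,"dx":0,"dy":0,"dz":5,"gripper":0},{"ax":0,"ay":0,"az":0,"dx":0,"dy":0,"dz":5,"gripper":0},{"ax":0,"ay":0,"az":0,"dx":0,"dy":0,"dz":4,"gripper":0},{"ax":0,"ay":0,"az":0,"dx":0,"dy":0,"dz":0,"gripper":0},{"ax":0,"ay":0,"az":0,"dx":0,"dy":0,"dz":0,"gripper":0}]'; python3 me.py 3;python3 - <<'E'
from fit import *
for n in('wrist','scene'):
    print(n);run(cloud(load(n)),.0948)
E
```

```text
time: 11.3
position: [0.5737, 0.2673, 0.2265]
tool_rot: [0.717, 0.697, -0.0, -0.0]
ft_force: [-0.3, 0.5, -2.3]
grip_width: 0.0134
11.3 [0.5737 0.2673 0.2265] [-2.e-04 -0.e+00 -1.e+00] [-0.35  0.53 -2.32]
[0.5739 0.2674 0.2268]
cov kn tool 706 [-15.4030807  -13.72177643 119.31134764] [ 19.54351772  13.00880264 140.51350898]
world [0.55985856 0.25178602 0.08631402] [0.58676662 0.28687316 0.1075203 ]
far kn 322 [0.56074981 0.28555635 0.08445116] [0.58666579 0.3013052  0.09324267]
wrist
far [0.57298 0.07892] 365 [0.2856 0.3014]
cov [0.57299 0.09371] 646 [0.2517 0.2817]
scene
near [0.57385 0.08025] 99 [0.231  0.2492]
far [0.57331 0.08008] 106 [0.285  0.3007]
cov [0.57324 0.0961 ] 121 [0.2495 0.2806]
```

View pics/sm3.png

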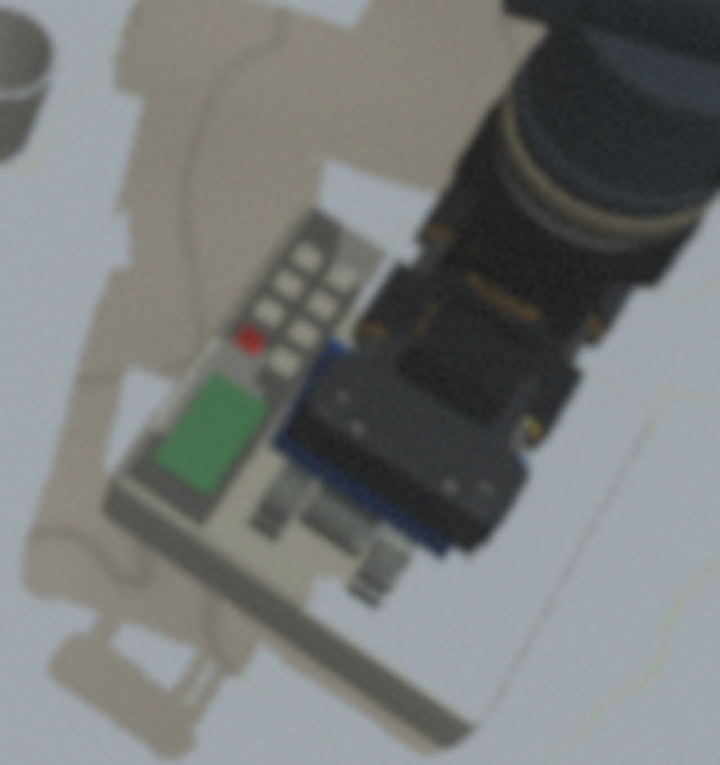

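```bash
python3 -m inch '[{"ax":0,"ay":0,"az":0,"dx":0,"dy":0,"dz":3,"gripper":0},{"ax":0,"ay":0,"az":0,"dx":0,"dy":0,"dz":3,"gripper":0},{"ax":0,"ay":0,"az":0,"dx":0,"dy":0,"dz":3,"gripper":0},{"ax":0,"ay":0,"az":0,"dx":0,"dy":0,"dz":3,"gripper":0},{"ax":0,"ay":0,"az":0,"dx":0,"dy":0,"dz":2.5,"gripper":0},{"ax":0,"ay":0,"az":0,"dx":0,"dy":0,"dz":0,"gripper":0},{"ax":0,"ay":0,"az":0,"dx":0,"dy":0,"dz":0,"gripper":0},{"ax":0,"ay":0,"az":0,"dx":0,"dy":0,"dz":0,"gripper":0}]'; python3 me.py 4;python3 - <<'E'
from fit import *
for n in('wrist','scene'):
    print(n);run(cloud(load(n)),.0805)
E
```

```text
time: 12.2
position: [0.5738, 0.2674, 0.2124]
tool_rot: [0.717, 0.697, 0.0, 0.0]
ft_force: [-0.1, 0.4, -2.6]
grip_width: 0.0136
12.2 [0.5738 0.2674 0.2124] [ 4.e-04  1.e-04 -1.e+00] [-0.12  0.44 -2.56]
[0.5738 0.2674 0.2124]
cov kn tool 709 [-15.54361942 -14.04448286 118.90845396] [ 19.50417721  13.14971311 139.78517822]
world [0.55993345 0.25198472 0.07259776] [0.5870232 0.2870586 0.093471 ]
far kn 359 [0.56084655 0.28571591 0.08422413] [0.58629509 0.3012758  0.0930633 ]
wrist
far [0.573   0.07898] 399 [0.2857 0.3014]
cov [0.5732  0.07946] 633 [0.252  0.2818]
scene
near [0.57299 0.08009] 77 [0.2309 0.2498]
far [0.57347 0.08016] 79 [0.2849 0.3005]
cov [0.57331 0.08174] 116 [0.2498 0.2805]
```

View pics/sm4.png

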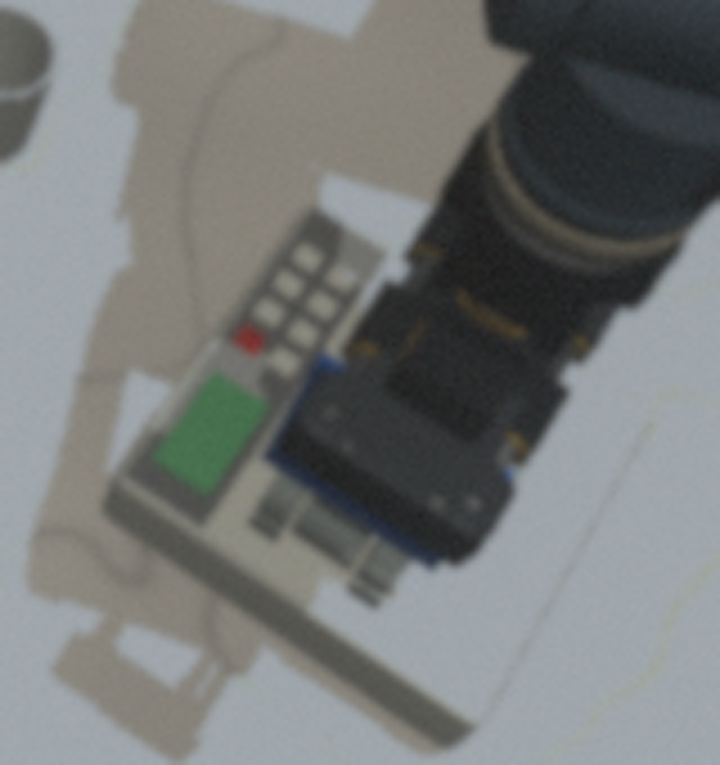

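View pics/wm4.png

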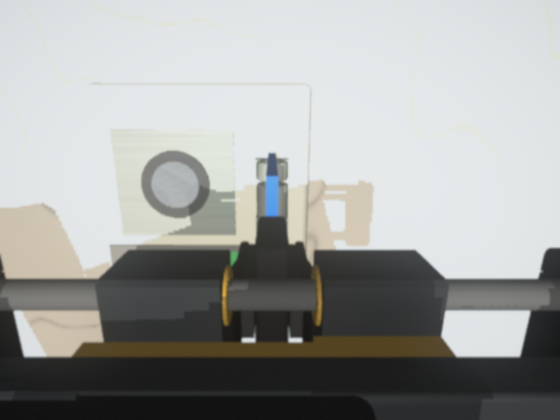

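```bash
python3 -m inch '[{"ax":0,"ay":0,"az":0,"dx":0,"dy":0,"dz":0.8,"gripper":0},{"ax":0,"ay":0,"az":0,"dx":0,"dy":0,"dz":0,"gripper":0},{"ax":0,"ay":0,"az":0,"dx":0,"dy":0,"dz":0,"gripper":0},{"ax":0,"ay":0,"az":0,"dx":0,"dy":0,"dz":0,"gripper":0},{"ax":0,"ay":0,"az":0,"dx":0,"dy":0,"dz":0,"gripper":0},{"ax":0,"ay":0,"az":0,"dx":0,"dy":0,"dz":0,"gripper":0}]'; python3 me.py 5;python3 - <<'E'
from fit import *
for n in('wrist','scene'):
    print(n);run(cloud(load(n)),.0795)
o=robot.get_obs();print(abs(o['joint_velocities']).max(),o['grip_width'],o['ft_force'])
E
```

```text
time: 12.9
position: [0.5737, 0.2674, 0.2114]
tool_rot: [0.717, 0.697, 0.0, -0.0]
ft_force: [-0.4, 0.7, -2.3]
grip_width: 0.0139
12.9 [0.5737 0.2674 0.2114] [ 0.  0. -1.] [-0.38  0.67 -2.34]
[0.5737 0.2673 0.2114]
cov kn tool 716 [-15.77530191 -14.12903167 118.95719808] [ 19.74388002  13.15044869 139.28760049]
world [0.55969227 0.25163207 0.07212901] [0.58683737 0.28694145 0.09245929]
far kn 354 [0.56125682 0.28581286 0.08432318] [0.5861162  0.30128676 0.09303476]
wrist
far [0.57296 0.07897] 402 [0.2857 0.3013]
cov [0.573   0.07856] 648 [0.2517 0.2818]
scene
near [0.57302 0.0805 ] 77 [0.2309 0.2498]
far [0.57316 0.08005] 79 [0.285  0.3006]
cov [0.57329 0.08019] 115 [0.2494 0.2805]
0.0015510770220406235 0.013374708111363903 [-0.35606897  0.03672964 -2.41767614]
```

All of these readings are within tolerance and the arm is still, so I'm handing in.

```bash
python3 -c "
from rig import robot
print(robot.hand_in())"; python3 st.py
```

```text
the job is handed in; nothing more can be done
None
the job is handed in; nothing more can be done
```

I took the middle-sized cover by its tab, raised it 19 mm and drew it 60 mm off the hook. I then carried it to the analyser and lowered its knuckle between the two fixed ones. The job was handed in at about 13 s, with the cover still in the gripper.

- **Alignment:** the last wrist and scene pictures put the cover's bore within about 0.5 mm of the hinge axis, fore-and-aft and in height. Along the axis it is within about 1 mm, and the yaw within about 0.01 rad.
- **Hold:** the cover was upright and still, with the fingers closed at 13–14 mm on the 14 mm tab. The vertical wrist force stayed near −2.4 N, about what it was in free air, so nothing suggests it was resting on the analyser.
- **Disagreements:** before the last 0.8 mm of lowering, the two cameras differed by about 1 mm on height: the wrist showed the cover 0.5 mm high, the scene 1.6 mm. They also differ by about 1 mm along the axis. Both differences are within the stated calibration.
- **Not checked:** I did not measure the bottle, beaker, tray and pin again at the end. They looked in place in the mid-task pictures, and the arm and cover never came near them.

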